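Hook, draw back and lock a tape measure between a board's end and its stop

ROBOT

A 6-joint arm with a two-finger parallel gripper is mounted at the origin on the work surface. World frame = base frame: x ahead of the robot, y to its left, z up, the work surface at z = 0. Lengths are in m, angles in degrees, forces in N, time in s.
With the tool pointing down it reaches from about 0.375 to 0.9 m from the base axis. Payload 3.1 kg.
Tool frame: the origin (TCP) lies midway between the tips of the shut fingers; the grasp point (between the pads) lies 19 mm behind it; x points along the fingers, z is the direction in which the jaws open and shut, and the axes are right-handed (so a half turn about x gives the same grasp; the last joint's range is limited). The gripper opens to 87 mm and grips with 3 to 60 N. Pads are 19 mm wide; open, the fingers measure 117 mm over their backs; the gripper's body (75 mm by 190 mm) begins 51 mm behind the grasp point.
Start: joints at [-75.888, 30.224, 82.088, -0, 67.689, -10.227], TCP at [0.258, -0.569, 0.223] pointing down, gripper open.
Joint ranges: [-176.69, 176.69], [-43.24, 126.21], [12.49, 139.97], [-82, 262], [0, 151.66], [-163.58, 163.58]. Speed limits (degrees/s): [159.86, 159.86, 180, 180, 180, 180].

INTERFACE

Orientations are given as a 3x3 rotation matrix whose columns are the frame's x, y, z axes.
In Python, from rig import * gives the robot as it stands.
- The arm moves only by the tool play_rows, never from a script. Its argument "rows" is a list that holds one entry, the list of rows, each a list of 7 numbers: the shift along the tool's x, y, z in m, then the turn, a rotation vector about the tool's x, y, z in degrees, then the finger opening in m, from 0 to 0.087. A call has 1 to 12 rows; each row is the pose to reach, as a shift and turn from the pose commanded when the call began, along the tool's axes at that moment; what a row does not reach only later rows make up. A row lasts 1/10 s, in which the tool goes at most 50 mm and 8.59 degrees, less where a joint would pass 70% of its speed; a pose out of reach is approached as far as the arm can. A call with a gripper value outside its range is refused whole. The fingers move at their own pace and stop on an object; the grip force is fixed at half the most. Time passes only in rows, so rows that repeat a pose let the fingers close. It gives the time, the measured TCP pose, the force and the opening at its end, in the units of the state.
- read_state(): the state, without advancing time (a new reading comes with each control period).
- capture(name): name is "scene" or "top" or "wrist"; returns a dict with "pixels" (480x640x3 uint8, red, green, blue), "intrinsics" (3x3 intrinsics, pixels), "k1" (the pictures are not rectified: a ray, as slopes to the right and down, at radius r is drawn at 1 + k1 r^2 times it, then the intrinsics apply), "rvec" (rotation vector, rad) and "tvec" (3), from world to camera coordinates, as OpenCV has them. Camera axes: x right, y down, z forward; pixel columns grow to the right and rows downward; lengths in m; the calibration is good to about 2 mm. A picture is of the moment at which its call begins. There is no depth.
- hand_in(): hands the job in, once; it reports no verdict.
Trained networks look in the newest picture that a camera, given by its name, has taken for a name from the list of things; names that differ only in an ending like _2 or _b are one class to them, and where a whole thing is asked for, a point or a joint stands for the part that bears it (a point fixed in the world has none). Each returns a list of dicts, best first, with "p" (0 to 1); they miss things now and then, are a little off and sometimes report something else, mostly with a low value. They report only what shows in the picture. A call takes as long as a camera call. They do not tell look-alikes from the thing itself.
- trace(camera, target): "mask" (480x640 bool, what is visible of it) and "at" ([column, row] in pixels, amid what is visible of it).
The state is a dict: "time_s": time; "joint_positions": joint angles; "qvel": joint speeds; "tau": joint torques, N m; "position": TCP position; "tcp_rot": TCP orientation; "force": force on the tool from outside, world axes, zero at the start; "moment": the same for the moment, N m; "opening": opening from 0.0 (shut) to 1.0 (fully open).
Only numpy, scipy, OpenCV 4.12 (cv2) and the standard library are available. Lean on these libraries where they do the work, as an engineer would, in place of code of your own. Each camera call takes 0.05 s, during which the arm holds its last target.

TASK

Take the distance from the timber's far end to the stop block clamped across it: lay the tape measure on the timber with its hook caught over the far end, draw the case back against its spring until its back gently butts against the stop, and while it is held there press the housing down so that the blade locks. Let go and leave the tape lying flat on the timber, still hooked, locked and up against the stop, with the pencil and the jar of screws left where they are.

Things in the scene. Friction and masses are not known exactly. Their poses are not given: they have to be found in the camera images.
- tape_grip (a point): Centre of the tape measure's grey housing, a box 74 long (x) x 34 wide (y) x 40 mm high, to be grasped across its width from above, parked on an offcut 38 mm high with the hook hanging over the edge. x points out of the mouth to the hook, z up. 40 mm above the tape's underside (32 locked). An 8 mm gap between housing and base closes when locked. Tape: 0.3 to 0.4 kg; lifting does not lock it.
- tape: Black base under the housing, 80 x 34 x 12 mm; origin at the centre of its underside, x towards the hook, z up. Its back face, which must butt against the stop, is at x = -40 mm.
- tape_hook: Steel hook at the blade's end: a lip 3 mm thick, 20 mm wide, reaching 11 mm below the underside of the base. Origin on the lip's inner face (which catches the timber), level with that underside: 43 mm ahead of the base's centre when retracted, up to 185 mm more when drawn out. A spring pulls it in with 3 to 5 N. The blade (16 mm wide, its top 7 mm above the underside) is stiff, straight and level.
- lock (a joint): How far the housing is pressed down on the base, m: 0 up (blade free), 0.008 fully down (blade locked). It clicks: the push rises to some 6 to 11 N, then it snaps down past half-way and stays down by itself; at the bottom it is hard. It needs the base to rest on something.
- board: Place of the fixed timber, 89 mm wide, 38 mm high, lying flat. Origin on the bench, on its centre line, 100 mm ahead of the stop's face; x runs along the timber away from the stop to its far end, z up. The timber's exact reach is NOT given: its square far end lies somewhere from 82 to 118 mm beyond this origin (182 to 218 mm from the stop's face); look or feel for it.
- stop: Hardwood stop block clamped across the timber: 89 mm wide, 34 mm high above the timber's top, 38 mm thick; its steel clamp reaches 60 mm above the timber's top, behind the face. Origin at the foot of its front face, on the timber's top and centre line; x points along the timber to the far end, z up. The face is the plane x = 0.
- pencil: Flat carpenter's pencil, 170 x 14 x 8 mm, lying loose on the bench between the timber and the offcut; leave alone. Origin at the middle of its underside.
- screws: Glass jar of screws with a steel lid, 56 mm across, 70 mm high, standing loose beyond the pencil; leave alone. Origin at the centre of its underside.
Mind the look-alikes: they are no part of the job. Of the things that look like the stop, the largest one is meant.

How it is judged (in metres and radians):
On the way, in this order (a step that is already met when the one before it is completed fails the run):
1. the hook is caught on the timber's end and the blade is being drawn out against its spring (contact force between tape_hook and board above 2 N and x of tape_hook in the frame of tape above 0.063 m and value of joint lock below 0.004 m), for 0.1 s.
2. the back of the unlocked tape is butted against the stop, the hook still pulling on the timber's end (contact force between tape and stop above 1 N and contact force between tape_hook and board above 2 N and value of joint lock below 0.004 m), for 0.1 s.
3. the housing is pressed down and the blade locked, with the tape still at the stop (value of joint lock above 0.0065 m and x of tape in the frame of stop below 0.0425 m), for 0.1 s.
At the end, for the whole second after the job is handed in: The tape lies flat and still on the timber, released: blade locked (housing down at least 6.5 mm), drawn out more than 90 mm, hook hanging over the timber's end, back of the case within 3 mm of the stop's face, within 25 mm of the timber's centre line and square to the stop within 5 degrees (value of joint lock above 0.0065 m and x of tape_hook in the frame of tape above 0.133 m and x of tape in the frame of stop below 0.043 m and z of each of tape, tape_hook in the frame of stop below 0.003 m and y of tape in the frame of stop between -0.025 and 0.025 m and angle between the x axis of tape and the x axis of stop, either way round below 0.09 rad and angle between tape's own z axis and vertical below 0.06 rad and linear speed of tape below 0.01 m/s and contact force between each of the arm, the fingers and tape below 0.05 N); the robot touches nothing.
It fails at once if the tape is rammed against the stop (over 25 N) (contact force between tape and stop above 25 N).
It fails at once if the tape or its hook is forced against the timber (over 30 N) (contact force between tape and board above 30 N).
It fails at once if the pencil or the jar of screws is disturbed (moved over 15 mm) (distance of any of pencil, screws from where it was at the start of the episode above 0.015 m).
It also fails if it takes over 64 s, if anything falls off the work surface, if the arm or the gripper's body presses on something with over 40 N, if the wrist force passes 120 N, or if a joint passes its speed limit or range.

## Working session

There is one attempt and no reset: what is moved stays moved. The work goes in short steps, Python scripts to look and compute and a tool call to move; the robot and the scene stay as the last step left them, time stands still between calls to the robot, and variables do not carry over. Pictures are saved under pics/ and viewed, and the job is handed in when it is done.

Besides the shell and the picture viewer there is one more tool, called after "Call:" by a JSON object that holds its "op" and its "data". play_rows: Moves the arm, as the interface text tells. Its arguments: {"type":"object","properties":{"rows":{"type":"array"}},"required":["rows"]}

```bash
ls; mkdir -p pics; python3 - <<'E'
from rig import *
import cv2
s=read_state()
print({k:s[k] for k in s})
for n in ("scene","top","wrist"):
    c=capture(n); cv2.imwrite(f"pics/{n}0.png",c["pixels"][:,:,::-1])
    print(n,c["intrinsics"],c["k1"],c["rvec"],c["tvec"])
E
```

```text
pics
{'time_s': 0.0, 'joint_positions': array([-7.58870105e+01,  3.02789840e+01,  8.21557002e+01,  4.86648182e-04,
        6.76891402e+01, -1.02262159e+01]), 'qvel': array([ 0.01984764,  0.11019934,  0.02671207,  0.0878917 , -0.03170782,
        0.04906022]), 'tau': array([-8.55803501e-04, -4.40048110e+01, -1.76594925e+01,  6.31509768e-02,
        5.82430023e-02, -1.75057876e-04]), 'position': array([ 0.25744613, -0.56871753,  0.22157525]), 'tcp_rot': array([[-5.19341283e-04,  9.11122913e-01,  4.12134405e-01],
       [ 2.09782798e-03,  4.12134547e-01, -9.11120582e-01],
       [-9.99997665e-01,  3.91404554e-04, -2.12541762e-03]]), 'force': array([-1.04527197, -0.07617807,  0.46329483]), 'moment': array([ 0.03901381, -0.02520079, -0.01576473]), 'opening': 1.0019733893426424}
scene [[540.95506717   0.         323.61578077]
 [  0.         540.95506717 245.07765697]
 [  0.           0.           1.        ]] 0.03128069645952888 [ 1.35478496  2.27747791 -0.82258093] [ 0.14875549 -0.34258556  1.46071419]
top [[435.48777715   0.         320.63630806]
 [  0.         435.48777715 237.445565  ]
 [  0.           0.           1.        ]] -0.05294910519710756 [ 2.21316562 -2.16831174  0.04929693] [0.10028931 0.52230399 0.99148872]
wrist [[364.21154403   0.         316.88749182]
 [  0.         364.21154403 239.63005661]
 [  0.           0.           1.        ]] -0.02089105697779543 [-2.44463315  1.57725877  0.21494514] [-0.62272316 -0.03165097  0.39007315]
```

View pics/scene0.png

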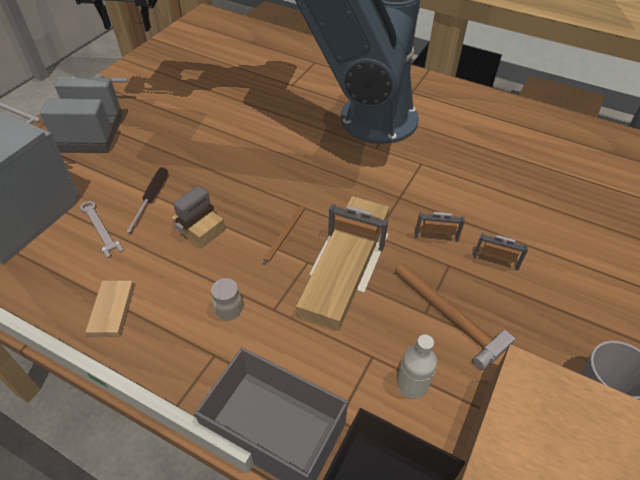

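View pics/top0.png

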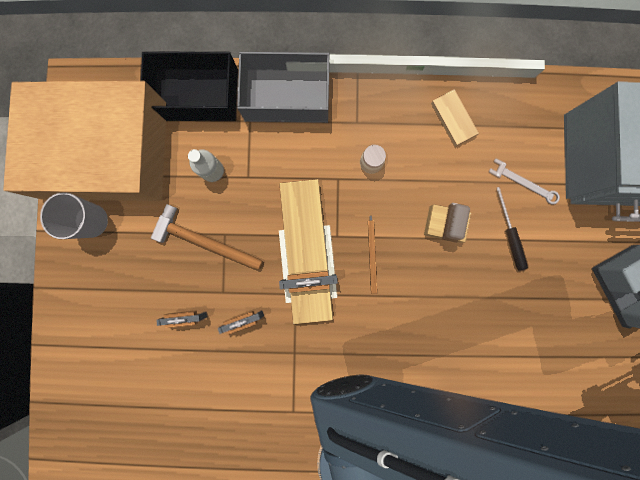

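View pics/wrist0.png

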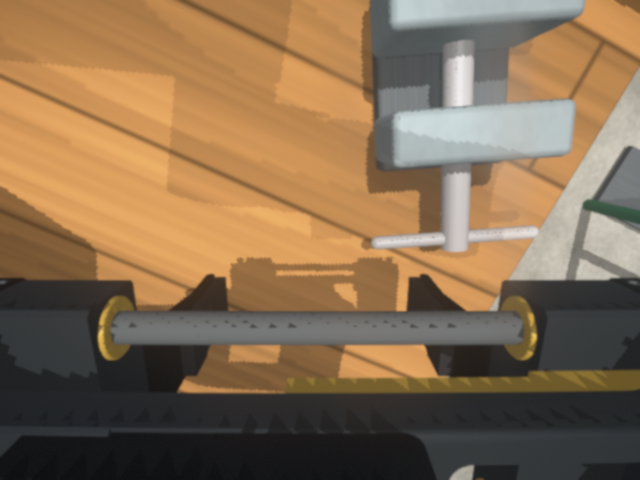

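```bash
cat > h.py <<'E'
import numpy as np, cv2
from rig import *
def cam(c):
    R=cv2.Rodrigues(np.array(c["rvec"],float))[0]; return R,np.array(c["tvec"],float).ravel()
def ray(c,uv):
    K=c["intrinsics"]; k=c["k1"]
    d=np.array([k,0,0,0.]); p=cv2.undistortPoints(np.array([[uv]],float),K,d)[0,0]
    R,t=cam(c); return -R.T@t, R.T@np.array([p[0],p[1],1.])
def onz(c,uv,z):
    o,d=ray(c,uv); return o+d*(z-o[2])/d[2]
def proj(c,P):
    p,_=cv2.projectPoints(np.array(P,float).reshape(-1,3),np.array(c["rvec"],float),np.array(c["tvec"],float),c["intrinsics"],np.array([c["k1"],0,0,0.])); return p[:,0]
def tri(cs,uvs):
    A=np.zeros((3,3));b=np.zeros(3)
    for c,uv in zip(cs,uvs):
        o,d=ray(c,uv); d/=np.linalg.norm(d); M=np.eye(3)-np.outer(d,d); A+=M;b+=M@o
    return np.linalg.solve(A,b)
def crop(c,x,y,w,h,name,f):
    im=c["pixels"][y:y+h,x:x+w,::-1]; cv2.imwrite(name,cv2.resize(im,None,fx=f,fy=f,interpolation=cv2.INTER_CUBIC))
E
python3 - <<'E'
from h import *
S=capture("scene");T=capture("top")
import pickle; pickle.dump((S,T),open("st.pkl","wb"))
for n in ("tape","tape_grip","tape_hook","board","stop","pencil","screws"):
    for cn in("scene","top"):
        for r in trace(cn,n)[:4]: print(n,cn,round(r["p"],2),np.round(r["at"],1),r["mask"].sum())
crop(T,400,180,100,75,"pics/t1.png",8)
crop(S,150,170,100,75,"pics/s1.png",8)
crop(T,250,170,120,160,"pics/t2.png",3.7)
crop(S,280,180,130,150,"pics/s2.png",4)
E
```

```text
tape scene 0.7 [188.2 207.3] 1265
tape top 0.65 [456.1 220.5] 770
tape_grip scene 0.74 [192.7 202.8] 821
tape_grip top 0.78 [455.5 223.6] 618
board scene 0.71 [337.  273.7] 5548
board top 0.73 [305.9 245.7] 5710
board top 0.52 [459.5 222.8] 608
stop scene 0.79 [503.3 245.9] 973
stop scene 0.63 [442.5 225.7] 878
stop scene 0.61 [353.9 227. ] 1431
stop top 0.87 [240.8 321.6] 500
stop top 0.76 [308.5 283.6] 918
stop top 0.73 [181.5 313.5] 557
pencil scene 0.74 [283.2 236.2] 462
pencil top 0.98 [369. 253.] 527
screws scene 0.93 [223.  301.1] 1015
screws top 0.88 [373.8 161.9] 629
```

View pics/t1.png

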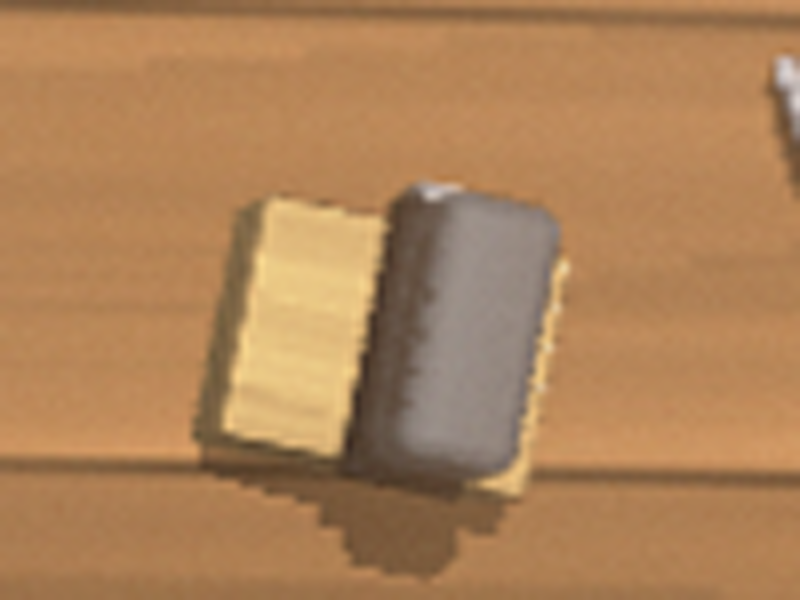

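View pics/s1.png

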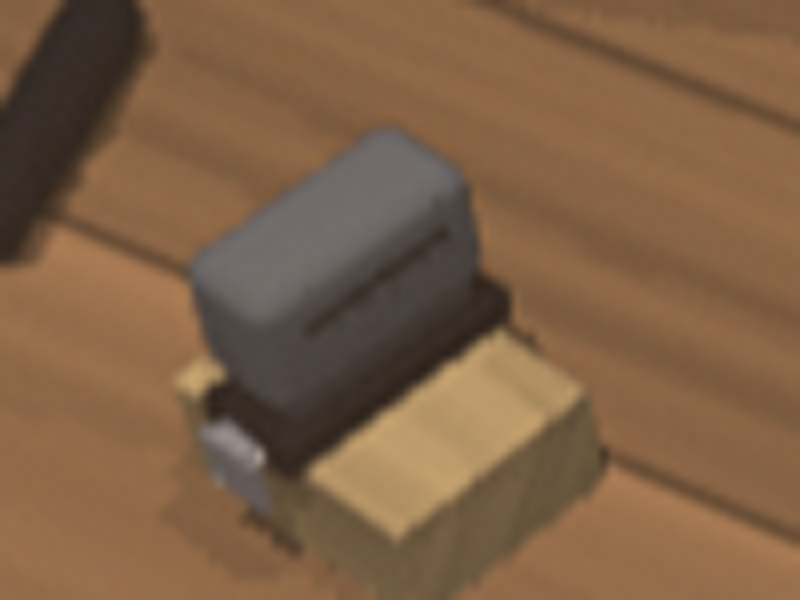

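View pics/t2.png

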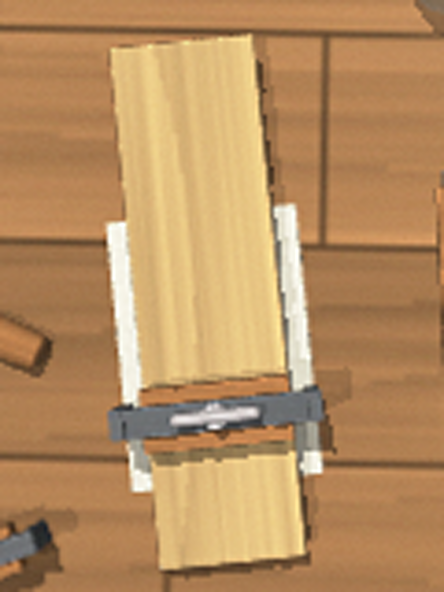

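View pics/s2.png

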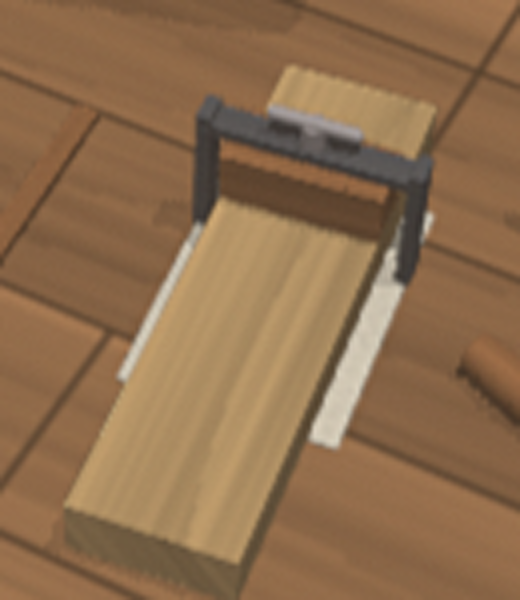

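```bash
cat > fit.py <<'E'
from h import *
import pickle
from scipy.optimize import least_squares, minimize
S,T=pickle.load(open("st.pkl","rb"))
for c in(S,T):
    R,t=cam(c); print("cam",-R.T@t)
s2=lambda x,y:(280+(x-1.5)/4,180+(y-1.5)/4)
t2=lambda x,y:(250+(x-1.4)/3.7,170+(y-1.4)/3.7)
# board frame: x0,y0,yaw, origin=stop face foot; L end
def bp(p,P):
    x,y,a,L,b=p; P=np.array([[L if q[0]=='L' else (-b if q[0]=='B' else q[0]),q[1],q[2]] for q in P],float)
    c,s=np.cos(a),np.sin(a); return np.c_[x+c*P[:,0]-s*P[:,1],y+s*P[:,0]+c*P[:,1],P[:,2]]
w=.0445
obs=[(T,t2(109,47),('L',w,.038)),(T,t2(253,35),('L',-w,.038)),(T,t2(160,570),('B',w,.038)),(T,t2(305,555),('B',-w,.038)),
(S,s2(66,510),('L',-w,.038)),(S,s2(240,562),('L',w,.038)),(S,s2(235,598),('L',w,.0)),(S,s2(218,205),(0,-w,.038)),(S,s2(377,240),(0,w,.038)),(S,s2(288,66),('B',-w,.038)),(S,s2(437,104),('B',w,.038)),
(T,t2(143,388),(0,w,.072)),(T,t2(287,374),(0,-w,.072))]
def f(p,full=False):
    r=[]
    for c,uv,q in obs: r+=list(proj(c,bp(p,[q]))[0]-uv)
    return np.array(r)
r=least_squares(f,[.5,0,0,.2,.1],loss='soft_l1')
print(r.x, "yaw deg",np.degrees(r.x[2])); print(np.round(f(r.x).reshape(-1,2),2))
p=r.x; print("stop foot",p[:2],"end L",p[3],"far end",bp(p,[('L',0,.038)]))
np.save("board.npy",p)
E
python3 fit.py
```

```text
cam [1.13819499 0.42676246 0.8919445 ]
cam [0.46714262 0.10256137 1.01841456]
[0.44014421 0.13851649 0.12261253 0.20844489 0.11040677] yaw deg 7.0251806795680745
[[-0.15  0.39]
 [-0.14 -0.39]
 [-0.12 -0.29]
 [ 0.27 -0.25]
 [-0.79 -2.02]
 [-0.02 -0.14]
 [ 0.5   1.65]
 [-0.19 -2.01]
 [ 0.05  1.1 ]
 [-0.49 -1.22]
 [ 0.31 -0.1 ]
 [-1.7   0.2 ]
 [ 0.2  -0.18]]
stop foot [0.44014421 0.13851649] end L 0.2084448932018583 far end [[0.6470242  0.16401046 0.038     ]]
```

```bash
cat > fit2.py <<'E'
from h import *
import pickle
from scipy.optimize import minimize
S=capture("scene");T=capture("top")
def box(p,x0,x1,w,z0,z1):
    P=np.array([[x,y,z] for x in(x0,x1) for y in(-w,w) for z in(z0,z1)]); x,y,a=p[:3]; c,s=np.cos(a),np.sin(a)
    return np.c_[x+c*P[:,0]-s*P[:,1],y+s*P[:,0]+c*P[:,1],P[:,2]]
def hullmask(c,Ps):
    m=np.zeros((480*4,640*4),np.uint8)
    for P in Ps:
        h=cv2.convexHull(((proj(c,P)+.5)*4).astype(np.int32)); cv2.fillConvexPoly(m,h,255)
    return cv2.resize(m,(640,480),interpolation=cv2.INTER_AREA)/255.
tg={}
for n,c in(("scene",S),("top",T)):
    tg[n]=(trace(n,"tape_grip")[0]["mask"],trace(n,"tape")[0]["mask"],c)
def cost(p):
    J=0
    for n in tg:
        g,t,c=tg[n]
        h=hullmask(c,[box(p,-.037,.037,.017,.038+.02,.038+.06)])
        b=hullmask(c,[box(p,-.04,.04,.017,.038,.05),box(p,-.037,.037,.017,.038+.02,.038+.06)])
        J+=np.abs(h-g).sum()+np.abs(b-t).sum()
    return J
x0=np.r_[onz(T,tg["top"][0].nonzero()[1].mean()*np.array([1,0])+tg["top"][0].nonzero()[0].mean()*np.array([0,1]),.09)[:2],-.15]
print(x0)
best=None
for a in(-.3,-.1,.1,.3):
    r=minimize(cost,[x0[0],x0[1],a],method='Nelder-Mead',options=dict(initial_simplex=np.array([x0*[1,1,0]+[0,0,a]]*4)+np.vstack([np.zeros(3),np.diag([.01,.01,.1])])))
    print(r.x,r.fun)
    if best is None or r.fun<best.fun:best=r
p=best.x;print(p,np.degrees(p[2]))
np.save("tape.npy",p)
for n in tg:
    c=tg[n][2]; im=c["pixels"][:,:,::-1].copy(); f=6
    x0,y0=(140,160) if n=="scene" else (395,175)
    im=cv2.resize(im[y0:y0+90,x0:x0+110],None,fx=f,fy=f,interpolation=cv2.INTER_CUBIC)
    for P,col in((box(p,-.037,.037,.017,.058,.098),(0,255,0)),(box(p,-.04,.04,.017,.038,.05),(0,0,255))):
        q=((proj(c,P)-[x0,y0]+.5)*f).astype(int)
        for i in range(8):
            for j in(1,2,4):
                if i^j>i: cv2.line(im,tuple(map(int,q[i])),tuple(map(int,q[i^j])),col,1)
    cv2.imwrite(f"pics/ov_{n}.png",im)
E
python3 fit2.py
```

```text
Traceback (most recent call last):
  File "fit2.py", line 15, in <module>
    tg[n]=(trace(n,"tape_grip")[0]["mask"],trace(n,"tape")[0]["mask"],c)
                                           ~~~~~~~~~~~~~~~^^^
IndexError: list index out of range
```

```bash
sed -i 's|^for n,c in(("scene",S),("top",T)):|def tr(n,t):\n    for i in range(5):\n        r=trace(n,t)\n        if r: return r[0]["mask"]\n        capture(n)\nfor n,c in(("scene",S),("top",T)):|; s|^    tg\[n\]=.*|    tg[n]=(tr(n,"tape_grip"),tr(n,"tape"),c)|' fit2.py; python3 fit2.py; cd pics; python3 -c "
import cv2,numpy as np
a=cv2.imread('ov_scene.png');b=cv2.imread('ov_top.png');o=np.hstack([a,b]);print(o.shape);cv2.imwrite('ov.png',cv2.resize(o,(800,int(o.shape[0]*800/o.shape[1]))))"
```

```text
[ 0.55752158 -0.18281382 -0.15      ]
[ 0.5577801  -0.1848958  -0.20095215] 573.8549019607843
[ 0.55775221 -0.18550824 -0.16547243] 566.0470588235294
[ 0.5584644  -0.18522586 -0.16186647] 567.6549019607843
[ 0.55796864 -0.18546096 -0.16995134] 570.3254901960784
[ 0.55775221 -0.18550824 -0.16547243] -9.480871923420741
(540, 1320, 3)
```

View pics/ov.png

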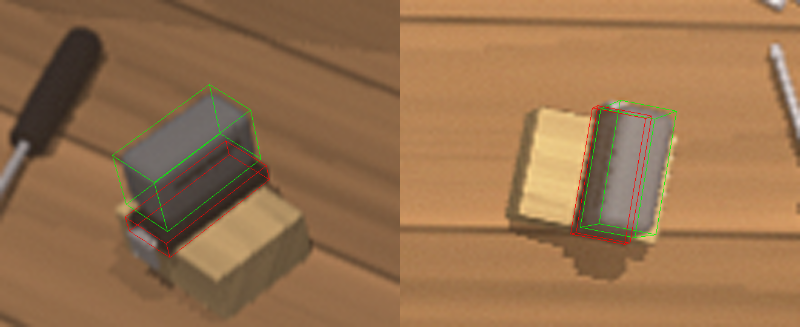

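```bash
cat > mv.py <<'E'
from h import *
from scipy.spatial.transform import Rotation as Ro
def down(az):  # tool z at azimuth az (deg), x down
    z=np.array([np.cos(np.radians(az)),np.sin(np.radians(az)),0]);x=np.array([0,0,-1.]);return np.c_[x,np.cross(z,x),z]
def delta(p0,a0,p1,a1):
    R0,R1=down(a0),down(a1); d=R0.T@(np.array(p1)-p0); r=Ro.from_matrix(R0.T@R1).as_rotvec(degrees=True); return np.round(d,4),np.round(r,2)
E
python3 - <<'E'
from mv import *
s=read_state(); R,t=cam(capture("wrist")); c=-R.T@t
print("cam in tool",s["tcp_rot"].T@(c-s["position"]),"axis",s["tcp_rot"].T@R[2])
S,T=capture("scene"),capture("top")
def tr(n,t):
    for i in range(5):
        r=trace(n,t)
        if r: return r[0]["at"]
        capture(n)
for n in("screws","pencil"):
    print(n,tri([S,T],[tr("scene",n),tr("top",n)]))
a0=np.degrees(np.arctan2(-.911,.412)); print(a0)
print(delta([.258,-.569,.223],a0,[.558,-.1855,.20],-99.5), s["time_s"])
E
```

```text
cam in tool [-0.16179126  0.07270019 -0.00127814] axis [ 9.64129369e-01 -2.65432640e-01  2.70898187e-04]
screws [ 0.70342346 -0.00169928  0.02610934]
pencil [ 0.47581873 -0.01686452 -0.02032306]
-65.66512570436718
(array([ 0.023 ,  0.4314, -0.2258]), array([33.83,  0.  ,  0.  ])) 1.55
```

Candidates for the stop (top picture): (308,283) on the timber with 1431/918 px masks, (182,317) and (241,322) are smaller bare ones. I choose the one at (308,283), confirmed in the crop. Timber look-alikes are the offcut (447,222) and a loose piece (455,118). The tape is at (456,221), with its hook on the far side.

Call:
{"op": "play_rows", "data": {"rows": [[[0.023,0.4314,-0.2258,33.8,0,0,0.087],[0.023,0.4314,-0.2258,33.8,0,0,0.087],[0.023,0.4314,-0.2258,33.8,0,0,0.087],[0.023,0.4314,-0.2258,33.8,0,0,0.087],[0.023,0.4314,-0.2258,33.8,0,0,0.087],[0.023,0.4314,-0.2258,33.8,0,0,0.087],[0.023,0.4314,-0.2258,33.8,0,0,0.087],[0.023,0.4314,-0.2258,33.8,0,0,0.087],[0.023,0.4314,-0.2258,33.8,0,0,0.087],[0.023,0.4314,-0.2258,33.8,0,0,0.087],[0.023,0.4314,-0.2258,33.8,0,0,0.087],[0.023,0.4314,-0.2258,33.8,0,0,0.087]]]}}

```text
time_s: 3.1
position: [0.5579, -0.1851, 0.1994]
tcp_rot: [[-0.001, 0.987, -0.162], [-0.0, -0.162, -0.987], [-1.0, -0.0, 0.001]]
force: [-0.2, -0.1, -0.6]
opening: 1.0
```

```bash
python3 - <<'E'
from mv import *
s=read_state(); print(s["time_s"],s["position"],s["tcp_rot"],s["force"],s["joint_positions"])
c=capture("wrist"); cv2.imwrite("pics/w1.png",c["pixels"][:,:,::-1])
import pickle; pickle.dump(c,open("w1.pkl","wb"))
E
```

```text
3.1 [ 0.55786114 -0.18506932  0.19941711] [[-5.05202567e-04  9.86829464e-01 -1.61763264e-01]
 [-4.26646520e-04 -1.61763483e-01 -9.86829465e-01]
 [-9.99999781e-01 -4.29533045e-04  5.02750683e-04]] [-0.24442388 -0.07130617 -0.63848329] [-2.92202560e+01  2.89223346e+01  8.89497898e+01 -4.01140498e-02
  6.21412107e+01  7.01077578e+01]
```

View pics/w1.png

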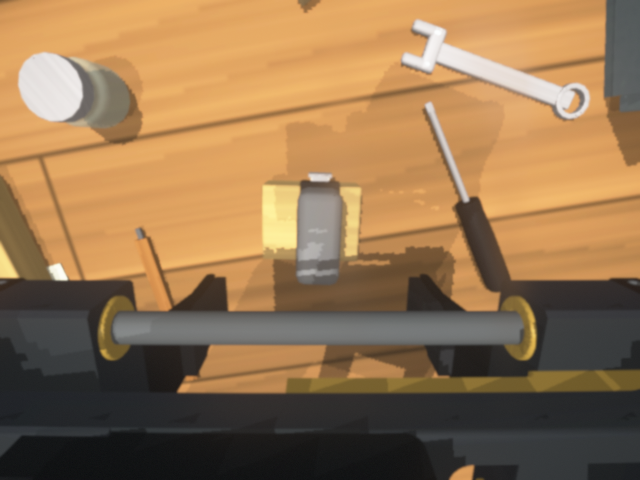

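```bash
python3 - <<'E'
from mv import *
import pickle
c=pickle.load(open("w1.pkl","rb")); p=np.load("tape.npy")
def box(p,x0,x1,w,z0,z1):
    P=np.array([[x,y,z] for x in(x0,x1) for y in(-w,w) for z in(z0,z1)]); x,y,a=p[:3]; c,s=np.cos(a),np.sin(a)
    return np.c_[x+c*P[:,0]-s*P[:,1],y+s*P[:,0]+c*P[:,1],P[:,2]]
x0,y0,f=250,150,5
im=cv2.resize(c["pixels"][y0:y0+150,x0:x0+130,::-1],None,fx=f,fy=f,interpolation=cv2.INTER_CUBIC)
im=np.hstack([im,im.copy()])
for P,col in((box(p,-.037,.037,.017,.058,.098),(0,255,0)),(box(p,-.04,.04,.017,.038,.05),(0,0,255)),(box(p,.043,.046,.010,.027,.044),(255,0,0))):
        q=((proj(c,P)-[x0,y0]+.5)*f).astype(int)
        for i in range(8):
            for j in(1,2,4):
                if i^j>i: cv2.line(im,tuple(map(int,q[i])),tuple(map(int,q[i^j])),col,1)
cv2.imwrite("pics/w1o.png",cv2.resize(im,(800,int(im.shape[0]*800/im.shape[1]))))
E
```

```text
(no output)
```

View pics/w1o.png

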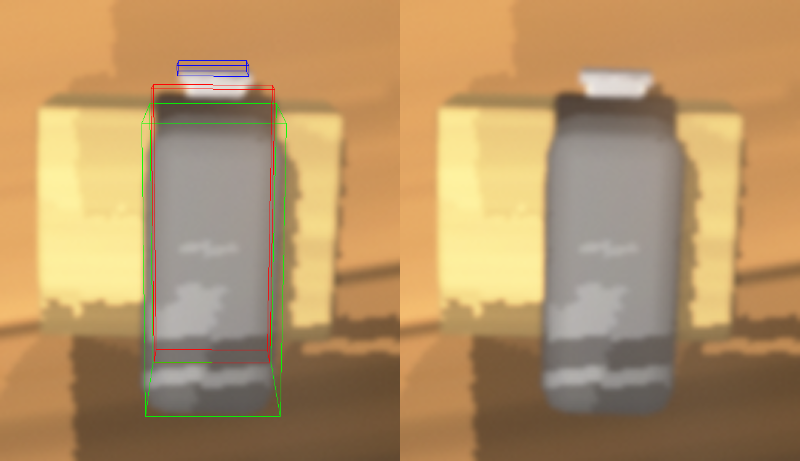

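Call:
{"op": "play_rows", "data": {"rows": [[[0.05,-0.003,0,0,0,0,0.087],[0.09,-0.003,0,0,0,0,0.087],[0.12,-0.003,0,0,0,0,0.087],[0.138,-0.003,0,0,0,0,0.087],[0.138,-0.003,0,0,0,0,0.06],[0.138,-0.003,0,0,0,0,0.045],[0.138,-0.003,0,0,0,0,0.03],[0.138,-0.003,0,0,0,0,0.02],[0.138,-0.003,0,0,0,0,0.02],[0.138,-0.003,0,0,0,0,0.02]]]}}

```text
time_s: 4.15
position: [0.555, -0.1855, 0.0623]
tcp_rot: [[0.001, 0.986, -0.164], [-0.001, -0.164, -0.986], [-1.0, 0.001, 0.0]]
force: [-0.1, -0.2, -1.0]
opening: 0.542
```

```bash
python3 - <<'E'
from mv import *
s=read_state(); print(s["time_s"],s["position"],s["force"],s["moment"],s["opening"]*87)
c=capture("wrist"); cv2.imwrite("pics/w2.png",c["pixels"][:,:,::-1])
E
```

```text
4.15 [ 0.55501392 -0.18552949  0.06233601] [-0.14424858 -0.15400008 -1.04774414] [ 0.00923371  0.06731522 -0.05456256] 47.1413706969124
```

View pics/w2.png

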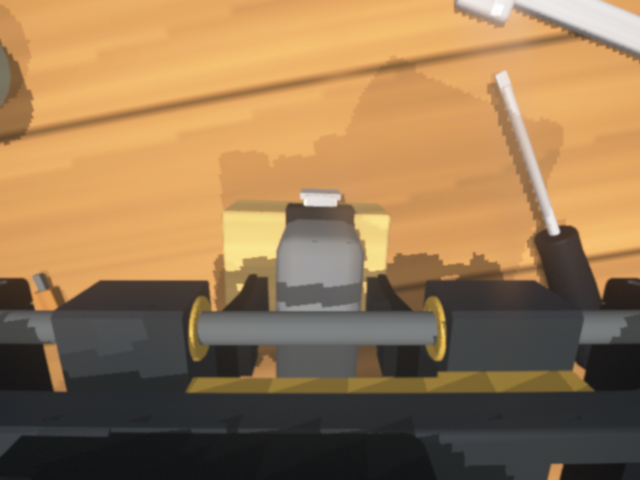

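Still closing: the fingers sit symmetrically either side of the housing (cols 277–362), with the hook at (320,197). I'll finish the closing.

Call:
{"op": "play_rows", "data": {"rows": [[[0,0,0,0,0,0,0.02],[0,0,0,0,0,0,0.02],[0,0,0,0,0,0,0.02],[0,0,0,0,0,0,0.02],[0,0,0,0,0,0,0.02],[0,0,0,0,0,0,0.02]]]}}

```text
time_s: 4.8
position: [0.5548, -0.1855, 0.0618]
tcp_rot: [[0.0, 0.986, -0.164], [-0.0, -0.164, -0.986], [-1.0, 0.0, 0.0]]
force: [0.3, -0.1, 3.7]
opening: 0.389
```

Call:
{"op": "play_rows", "data": {"rows": [[[-0.005,0,0,0,0,0,0.02],[-0.02,0,0,0,0,0,0.02],[-0.045,0,0,0,0,0,0.02],[-0.075,0,0,0,0,0,0.02],[-0.1,0,0,0,0,0,0.02],[-0.1,0,0,0,0,0,0.02],[-0.1,0,0,0,0,0,0.02]]]}}

```text
time_s: 5.5
position: [0.5539, -0.1849, 0.1608]
tcp_rot: [[-0.001, 0.986, -0.164], [0.001, -0.164, -0.986], [-1.0, -0.001, -0.001]]
force: [-0.4, -0.4, -3.7]
opening: 0.391
```

```bash
python3 - <<'E'
from mv import *
s=read_state(); print(s["time_s"],s["position"],s["force"],s["moment"],s["opening"]*87)
c=capture("wrist"); cv2.imwrite("pics/w3.png",c["pixels"][:,:,::-1])
p=np.load("board.npy");print(p)
# hover over the timber: tape centre at 0.175 from stop
x,y,a,L,b=p
for d in (L-.043+.010,):
    P=[x+d*np.cos(a),y+d*np.sin(a),.162]; print(d,P,delta([.555,-.185,.162],-99.5,P,np.degrees(a)-90))
E
```

```text
5.5 [ 0.5539082  -0.18492588  0.16075473] [-0.37568159 -0.39010927 -3.69075874] [ 0.08627349  0.09196083 -0.03219085] 34.022355139149994
[0.44014421 0.13851649 0.12261253 0.20844489 0.11040677]
0.1754448932018583 [np.float64(0.614271949650062), np.float64(0.15997437215160007), 0.162] (array([ 0.    ,  0.0015, -0.35  ]), array([-16.53,   0.  ,   0.  ]))
```

View pics/w3.png

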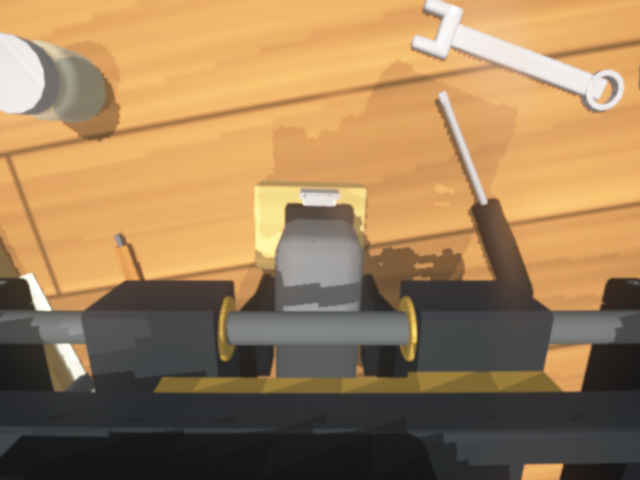

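The tape is held and lifted off the offcut (opening 34 mm, about 3.3 N of weight). Next I carry it over the timber's end.

Call:
{"op": "play_rows", "data": {"rows": [[[0,0,-0.015,-1,0,0,0.02],[0,0,-0.04,-2,0,0,0.02],[0,0,-0.075,-4,0,0,0.02],[0,0,-0.115,-6,0,0,0.02],[0,0,-0.155,-8,0,0,0.02],[0,0,-0.195,-10,0,0,0.02],[0,0,-0.235,-12,0,0,0.02],[0,0,-0.275,-14,0,0,0.02],[0,0,-0.31,-15.5,0,0,0.02],[0,0.0015,-0.335,-16.5,0,0,0.02],[0,0.0015,-0.35,-16.5,0,0,0.02],[0,0.0015,-0.35,-16.5,0,0,0.02]]]}}

```text
time_s: 6.75
position: [0.6125, 0.162, 0.16]
tcp_rot: [[-0.003, 0.992, 0.126], [0.0, 0.126, -0.992], [-1.0, -0.003, -0.001]]
force: [0.5, -0.4, -2.9]
opening: 0.388
```

Call:
{"op": "play_rows", "data": {"rows": [[[0,0,0,0,0,0,0.02],[0.02,0,0,0,0,0,0.02],[0.04,0,0,0,0,0,0.02],[0.05,0,0,0,0,0,0.02],[0.05,0,0,0,0,0,0.02]]]}}

```text
time_s: 7.25
position: [0.6121, 0.1581, 0.1097]
tcp_rot: [[-0.005, 0.993, 0.121], [-0.001, 0.121, -0.993], [-1.0, -0.005, 0.0]]
force: [0.2, -0.4, -4.0]
opening: 0.392
```

```bash
python3 - <<'E'
from mv import *
import pickle
s=read_state(); print(s["time_s"],s["position"],s["force"],s["moment"],s["joint_positions"])
c=capture("wrist"); t=capture("top"); S=capture("scene")
pickle.dump((c,t,S),open("w4.pkl","wb"))
cv2.imwrite("pics/w4.png",c["pixels"][:,:,::-1])
crop(t,250,130,120,160,"pics/t4.png",3.7)
crop(S,260,180,150,150,"pics/s4.png",4)
E
```

```text
7.25 [0.61208569 0.15811031 0.10967683] [ 0.19969492 -0.42629247 -3.9643251 ] [-0.00143768  0.09446597 -0.03942267] [ 4.37948658e+00  3.87342286e+01  8.61767752e+01 -2.08515441e-02
  5.53619646e+01  8.74557858e+01]
```

View pics/w4.png

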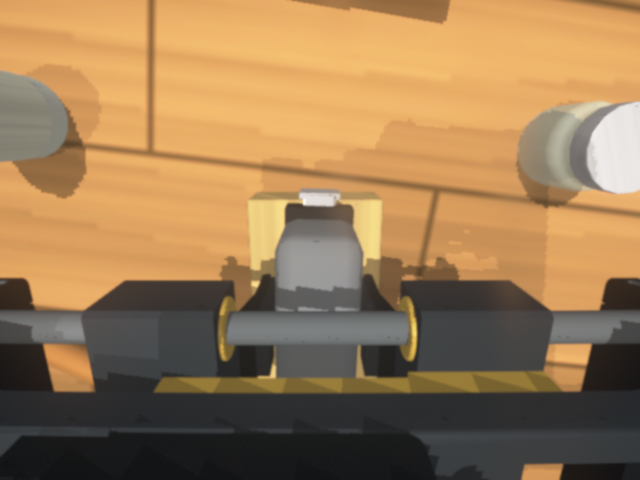

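View pics/s4.png

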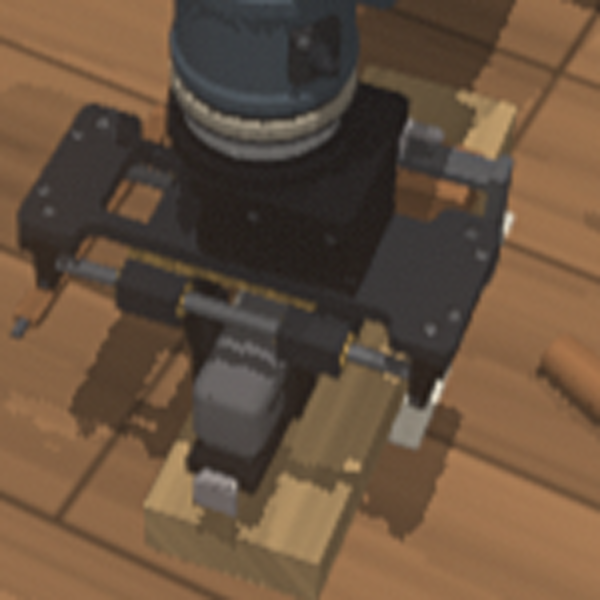

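```bash
python3 - <<'E'
from mv import *
import pickle
c,t,S=pickle.load(open("w4.pkl","rb"))
crop(c,235,175,160,110,"pics/w4c.png",5)
p=np.load("board.npy"); x,y,a,L,b=p
q=proj(c,[[x+L*np.cos(a)-s*w*np.sin(a),y+L*np.sin(a)+s*w*np.cos(a),z] for w in(.0445,) for s in(1,-1) for z in(.038,0)])
print(q, (q-[235,175])*5)
tp=read_state()["position"]; 
for dx in(.043,.046):
  for z in (.007,-.011):
    P=[tp[0]+dx*np.cos(a),tp[1]+dx*np.sin(a),tp[2]-.024+z]; print(dx,z,(proj(c,[P])-[235,175])*5)
E
```

```text
[[247.21793922 198.38875778]
 [256.58877556 190.18612717]
 [385.22944291 198.13656623]
 [375.99036512 189.96782378]] [[ 61.08969608 116.9437889 ]
 [107.94387782  75.93063586]
 [751.14721453 115.68283113]
 [704.95182561  74.83911892]]
0.043 0.007 [[414.91332872 107.73136488]]
0.043 -0.011 [[414.34618549  81.38701918]]
0.046 0.007 [[414.88347786  76.85289677]]
0.046 -0.011 [[414.31664003  53.1751968 ]]
```

View pics/w4c.png

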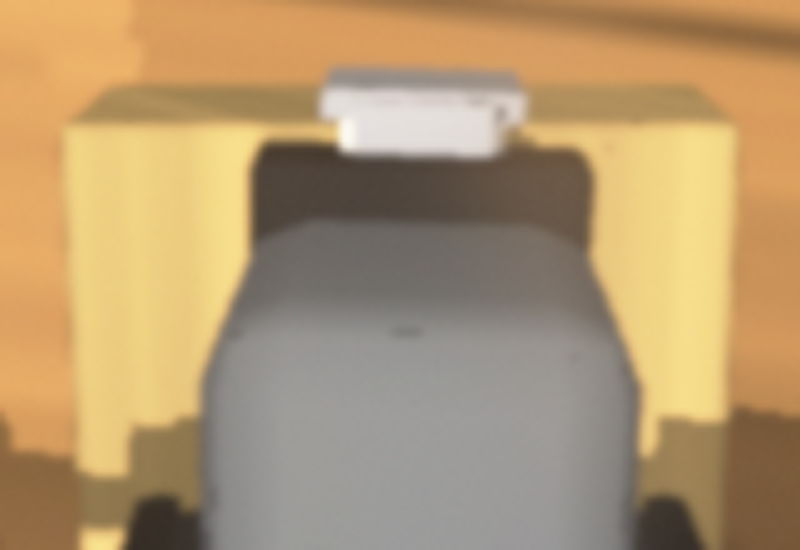

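Call:
{"op": "play_rows", "data": {"rows": [[[0.01,0.004,0,0,0,0,0.02],[0.022,0.004,0,0,0,0,0.02],[0.034,0.004,0,0,0,0,0.02],[0.042,0.004,0,0,0,0,0.02],[0.044,0.004,0,0,0,0,0.02],[0.044,0.004,0,0,0,0,0.02],[0.044,0.004,0,0,0,0,0.02]]]}}

```text
time_s: 8.1
position: [0.6179, 0.1602, 0.0677]
tcp_rot: [[0.001, 0.992, 0.123], [0.0, 0.123, -0.992], [-1.0, 0.001, 0.0]]
force: [0.5, -0.2, -4.0]
opening: 0.39
```

Call:
{"op": "play_rows", "data": {"rows": [[[0.001,0,0,0,0,0,0.02],[0.001,0,0,0,0,0,0.02],[0.002,0,0,0,0,0,0.02],[0.002,0,0,0,0,0,0.02]]]}}

```text
time_s: 8.5
position: [0.6176, 0.1601, 0.0656]
tcp_rot: [[0.0, 0.992, 0.123], [-0.0, 0.123, -0.992], [-1.0, 0.0, 0.0]]
force: [0.1, -0.6, -3.5]
opening: 0.392
```

Call:
{"op": "play_rows", "data": {"rows": [[[0.001,0,0,0,0,0,0.02],[0.001,0,0,0,0,0,0.02],[0.002,0,0,0,0,0,0.02],[0.002,0,0,0,0,0,0.02]]]}}

```text
time_s: 8.9
position: [0.6175, 0.1601, 0.0634]
tcp_rot: [[-0.0, 0.992, 0.123], [-0.0, 0.123, -0.992], [-1.0, -0.0, -0.0]]
force: [-0.3, -0.1, -3.8]
opening: 0.391
```

Call:
{"op": "play_rows", "data": {"rows": [[[0.0005,0,0,0,0,0,0.02],[0.0005,0,0,0,0,0,0.02],[0.001,0,0,0,0,0,0.02],[0.001,0,0,0,0,0,0.02]]]}}

```text
time_s: 9.3
position: [0.6176, 0.1601, 0.0625]
tcp_rot: [[-0.0, 0.992, 0.123], [0.0, 0.123, -0.992], [-1.0, -0.0, -0.0]]
force: [-0.7, -0.3, -4.5]
opening: 0.389
```

```bash
python3 - <<'E'
from mv import *
s=read_state(); print(s["time_s"],s["position"],s["force"],s["moment"])
c=capture("wrist"); cv2.imwrite("pics/w5.png",c["pixels"][:,:,::-1]);crop(c,235,175,160,110,"pics/w5c.png",5)
S=capture("scene");crop(S,280,240,80,80,"pics/s5.png",7)
E
```

```text
9.3 [0.61757115 0.16007016 0.06246427] [-0.67724184 -0.25962863 -4.46077385] [ 0.08125788 -0.00201874 -0.0246142 ]
```

View pics/w5c.png

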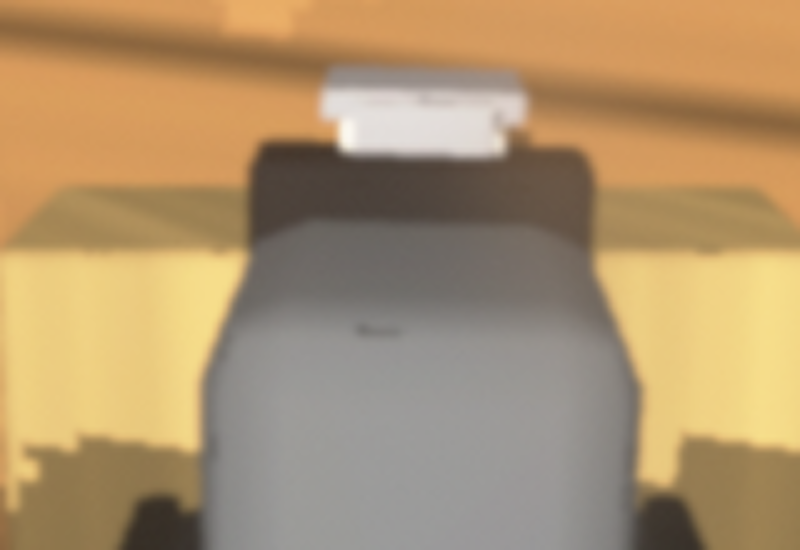

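View pics/s5.png

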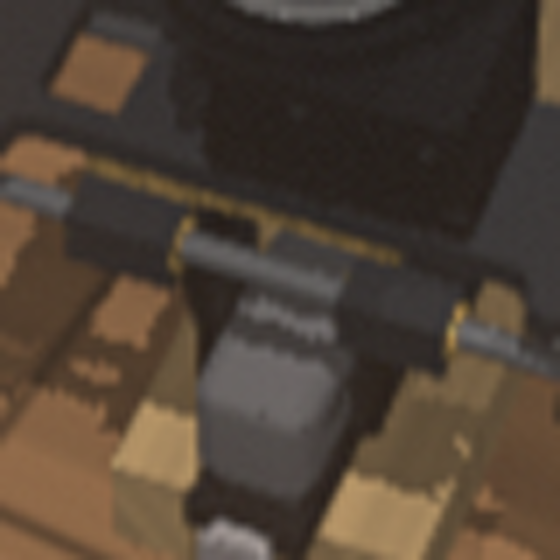

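Call:
{"op": "play_rows", "data": {"rows": [[[0.0005,0,0,0,0,0,0.02],[0.0005,0,0,0,0,0,0.02],[0.0005,0,0,0,0,0,0.02]]]}}

```text
time_s: 9.7
position: [0.6176, 0.1601, 0.062]
tcp_rot: [[-0.0, 0.992, 0.122], [0.0, 0.122, -0.992], [-1.0, -0.0, -0.0]]
force: [-0.3, 0.3, -3.9]
opening: 0.39
```

Call:
{"op": "play_rows", "data": {"rows": [[[0.0005,0,0,0,0,0,0.02],[0.0005,0,0,0,0,0,0.02],[0.0005,0,0,0,0,0,0.02]]]}}

```text
time_s: 10.0
position: [0.6176, 0.1601, 0.0619]
tcp_rot: [[0.0, 0.992, 0.123], [-0.0, 0.123, -0.992], [-1.0, 0.0, 0.0]]
force: [-1.2, -0.3, -0.3]
opening: 0.39
```

Call:
{"op": "play_rows", "data": {"rows": [[[0.0005,0,0,0,0,0,0.02],[0.0005,0,0,0,0,0,0.02],[0.0005,0,0,0,0,0,0.02]]]}}

```text
time_s: 10.3
position: [0.6177, 0.1601, 0.0618]
tcp_rot: [[0.0, 0.992, 0.123], [-0.0, 0.123, -0.992], [-1.0, 0.0, 0.0]]
force: [-2.3, -0.6, 5.3]
opening: 0.393
```

Call:
{"op": "play_rows", "data": {"rows": [[[-0.0008,0,0,0,0,0,0.02],[-0.0008,-0.003,0,0,0,0,0.02],[-0.0008,-0.007,0,0,0,0,0.02],[-0.0008,-0.011,0,0,0,0,0.02],[-0.0008,-0.015,0,0,0,0,0.02],[-0.0008,-0.019,0,0,0,0,0.02],[-0.0008,-0.02,0,0,0,0,0.02],[-0.0008,-0.02,0,0,0,0,0.02]]]}}

```text
time_s: 11.1
position: [0.5984, 0.1577, 0.062]
tcp_rot: [[0.001, 0.992, 0.123], [0.0, 0.123, -0.992], [-1.0, 0.001, 0.0]]
force: [4.3, 1.4, -3.2]
opening: 0.391
```

```bash
python3 - <<'E'
from mv import *
s=read_state(); print(s["time_s"],s["position"],s["force"],s["moment"])
c=capture("wrist"); crop(c,235,155,160,110,"pics/w6c.png",5)
E
```

```text
11.1 [0.59835137 0.15767833 0.06195273] [ 4.25992144  1.35637837 -3.22649425] [ 0.12963989 -0.76403603 -0.02135439]
```

View pics/w6c.png

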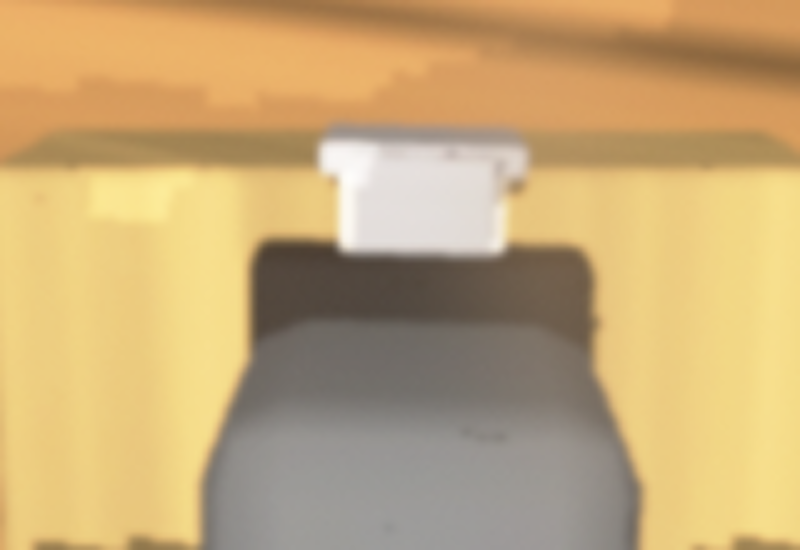

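The hook has caught the end at row ~160 of the crop, the blade is coming out, and +x force is 4.3 N. I keep drawing back.

Call:
{"op": "play_rows", "data": {"rows": [[[0,-0.005,0,0,0,0,0.02],[0,-0.014,0,0,0,0,0.02],[0,-0.024,0,0,0,0,0.02],[0,-0.034,0,0,0,0,0.02],[0,-0.044,0,0,0,0,0.02],[0,-0.054,0,0,0,0,0.02],[0,-0.064,0,0,0,0,0.02],[0,-0.074,0,0,0,0,0.02],[0,-0.084,0,0,0,0,0.02],[0,-0.094,0,0,0,0,0.02],[0,-0.1,0,0,0,0,0.02],[0,-0.1,0,0,0,0,0.02]]]}}

```text
time_s: 12.35
position: [0.4979, 0.1457, 0.062]
tcp_rot: [[-0.0, 0.992, 0.124], [0.0, 0.124, -0.992], [-1.0, -0.0, -0.0]]
force: [3.5, 2.7, -4.2]
opening: 0.389
```

```bash
python3 - <<'E'
from mv import *
s=read_state(); print(s["time_s"],s["position"],s["force"],s["moment"])
p=np.load("board.npy"); x,y,a=p[:3]; d=s["position"][:2]-[x,y]; print("local",d@[np.cos(a),np.sin(a)],d@[-np.sin(a),np.cos(a)])
c=capture("wrist"); cv2.imwrite("pics/w7.png",c["pixels"][:,:,::-1])
t=capture("top"); crop(t,250,170,120,160,"pics/t7.png",3.7)
E
```

```text
12.35 [0.49792609 0.14570938 0.06195849] [ 3.4789045   2.65358137 -4.24945658] [ 0.61979682 -0.66319477  0.409668  ]
local 0.05822780956424754 7.18461402062545e-05
```

View pics/w7.png

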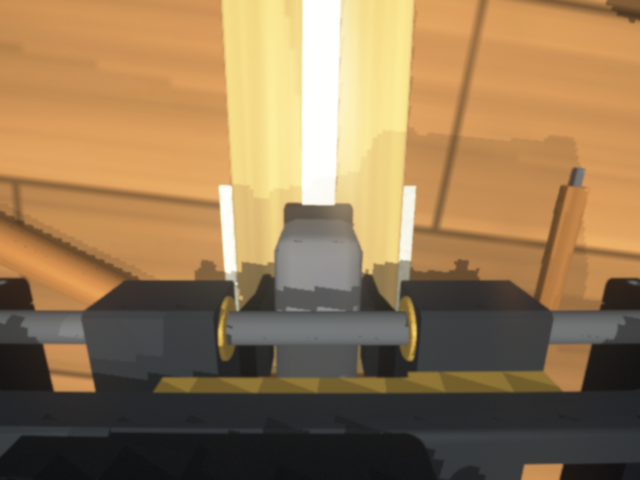

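View pics/t7.png

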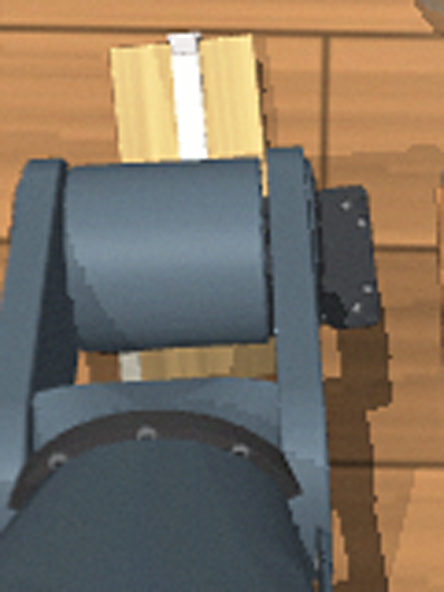

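Call:
{"op": "play_rows", "data": {"rows": [[[0,-0.003,0,0,0,0,0.02],[0,-0.007,0,0,0,0,0.02],[0,-0.01,0,0,0,0,0.02],[0,-0.012,0,0,0,0,0.02],[0,-0.012,0,0,0,0,0.02]]]}}

```text
time_s: 12.95
position: [0.4871, 0.1439, 0.0619]
tcp_rot: [[0.001, 0.992, 0.123], [0.0, 0.123, -0.992], [-1.0, 0.001, 0.0]]
force: [3.8, 2.5, -2.4]
opening: 0.388
```

Call:
{"op": "play_rows", "data": {"rows": [[[0,-0.0005,0,0,0,0,0.02],[0,-0.001,0,0,0,0,0.02],[0,-0.0015,0,0,0,0,0.02],[0,-0.0015,0,0,0,0,0.02]]]}}

```text
time_s: 13.35
position: [0.4858, 0.1438, 0.0619]
tcp_rot: [[0.001, 0.992, 0.123], [0.0, 0.123, -0.992], [-1.0, 0.001, 0.0]]
force: [3.4, 3.3, -3.5]
opening: 0.384
```

Call:
{"op": "play_rows", "data": {"rows": [[[0,-0.0005,0,0,0,0,0.02],[0,-0.001,0,0,0,0,0.02],[0,-0.001,0,0,0,0,0.02]]]}}

```text
time_s: 13.65
position: [0.4847, 0.1436, 0.0619]
tcp_rot: [[0.001, 0.992, 0.123], [0.0, 0.123, -0.992], [-1.0, 0.001, 0.0]]
force: [4.2, 3.3, -3.1]
opening: 0.386
```

Call:
{"op": "play_rows", "data": {"rows": [[[0,-0.0005,0,0,0,0,0.02],[0,-0.001,0,0,0,0,0.02],[0,-0.001,0,0,0,0,0.02]]]}}

```text
time_s: 13.95
position: [0.4837, 0.1435, 0.0619]
tcp_rot: [[0.001, 0.992, 0.123], [0.0, 0.123, -0.992], [-1.0, 0.001, 0.0]]
force: [4.2, 3.2, -2.9]
opening: 0.39
```

Call:
{"op": "play_rows", "data": {"rows": [[[0,-0.0005,0,0,0,0,0.02],[0,-0.001,0,0,0,0,0.02],[0,-0.001,0,0,0,0,0.02]]]}}

```text
time_s: 14.25
position: [0.4827, 0.1434, 0.0619]
tcp_rot: [[0.001, 0.992, 0.123], [0.0, 0.123, -0.992], [-1.0, 0.001, 0.0]]
force: [4.1, 3.7, -2.6]
opening: 0.39
```

Call:
{"op": "play_rows", "data": {"rows": [[[0,-0.0005,0,0,0,0,0.02],[0,-0.001,0,0,0,0,0.02],[0,-0.001,0,0,0,0,0.02]]]}}

```text
time_s: 14.55
position: [0.4817, 0.1433, 0.0619]
tcp_rot: [[0.001, 0.992, 0.123], [0.0, 0.123, -0.992], [-1.0, 0.001, 0.0]]
force: [4.2, 2.3, -2.7]
opening: 0.39
```

Call:
{"op": "play_rows", "data": {"rows": [[[0,-0.0005,0,0,0,0,0.02],[0,-0.0005,0,0,0,0,0.02],[0,-0.0005,0,0,0,0,0.02]]]}}

```text
time_s: 14.85
position: [0.4813, 0.1432, 0.0619]
tcp_rot: [[0.001, 0.992, 0.123], [0.0, 0.123, -0.992], [-1.0, 0.001, 0.0]]
force: [4.3, 1.9, -3.6]
opening: 0.385
```

Call:
{"op": "play_rows", "data": {"rows": [[[0,-0.0005,0,0,0,0,0.02],[0,-0.0005,0,0,0,0,0.02],[0,-0.001,0,0,0,0,0.02],[0,-0.001,0,0,0,0,0.02]]]}}

```text
time_s: 15.25
position: [0.4802, 0.1431, 0.0619]
tcp_rot: [[0.001, 0.992, 0.123], [0.0, 0.123, -0.992], [-1.0, 0.001, 0.0]]
force: [4.6, 2.8, -3.4]
opening: 0.386
```

Call:
{"op": "play_rows", "data": {"rows": [[[0,-0.0005,0,0,0,0,0.02],[0,-0.0005,0,0,0,0,0.02],[0,-0.0005,0,0,0,0,0.02]]]}}

```text
time_s: 15.55
position: [0.4797, 0.1431, 0.0619]
tcp_rot: [[0.001, 0.992, 0.123], [0.0, 0.123, -0.992], [-1.0, 0.001, 0.0]]
force: [4.0, 3.5, -2.3]
opening: 0.389
```

Call:
{"op": "play_rows", "data": {"rows": [[[0,-0.0005,0,0,0,0,0.02],[0,-0.0005,0,0,0,0,0.02],[0,-0.0005,0,0,0,0,0.02]]]}}

```text
time_s: 15.85
position: [0.4793, 0.143, 0.0619]
tcp_rot: [[0.001, 0.992, 0.123], [0.0, 0.123, -0.992], [-1.0, 0.001, 0.0]]
force: [3.8, 3.2, -1.7]
opening: 0.388
```

Call:
{"op": "play_rows", "data": {"rows": [[[0,-0.0005,0,0,0,0,0.02],[0,-0.0005,0,0,0,0,0.02],[0,-0.001,0,0,0,0,0.02],[0,-0.001,0,0,0,0,0.02]]]}}

```text
time_s: 16.25
position: [0.4783, 0.1428, 0.0619]
tcp_rot: [[0.001, 0.992, 0.123], [0.0, 0.123, -0.992], [-1.0, 0.001, 0.0]]
force: [4.5, 3.5, -4.2]
opening: 0.39
```

Call:
{"op": "play_rows", "data": {"rows": [[[0,-0.0005,0,0,0,0,0.02],[0,-0.0005,0,0,0,0,0.02],[0,-0.0005,0,0,0,0,0.02]]]}}

```text
time_s: 16.55
position: [0.4777, 0.1428, 0.0619]
tcp_rot: [[0.001, 0.992, 0.123], [0.0, 0.123, -0.992], [-1.0, 0.001, 0.0]]
force: [4.7, 3.5, -3.7]
opening: 0.388
```

Call:
{"op": "play_rows", "data": {"rows": [[[0,-0.0005,0,0,0,0,0.02],[0,-0.0005,0,0,0,0,0.02],[0,-0.0005,0,0,0,0,0.02]]]}}

```text
time_s: 16.85
position: [0.4773, 0.1427, 0.062]
tcp_rot: [[0.001, 0.992, 0.123], [0.0, 0.123, -0.992], [-1.0, 0.001, 0.0]]
force: [3.6, 3.0, -3.4]
opening: 0.389
```

```bash
python3 - <<'E'
from mv import *
S=capture("scene"); crop(S,290,180,120,100,"pics/s8.png",6.5)
E
```

```text
(no output)
```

View pics/s8.png

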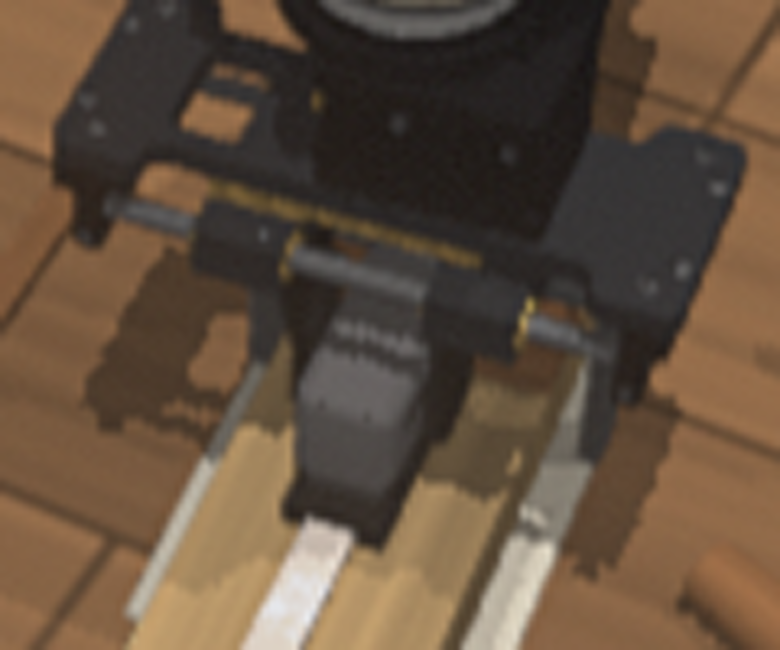

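Call:
{"op": "play_rows", "data": {"rows": [[[0,-0.0005,0,0,0,0,0.02],[0,-0.0005,0,0,0,0,0.02],[0,-0.0005,0,0,0,0,0.02]]]}}

```text
time_s: 17.2
position: [0.4772, 0.1427, 0.0619]
tcp_rot: [[0.002, 0.993, 0.122], [0.0, 0.122, -0.993], [-1.0, 0.002, -0.0]]
force: [4.8, 2.9, -3.0]
opening: 0.39
```

Call:
{"op": "play_rows", "data": {"rows": [[[0,-0.0005,0,0,0,0,0.02],[0,-0.0005,0,0,0,0,0.02],[0,-0.0005,0,0,0,0,0.02]]]}}

```text
time_s: 17.5
position: [0.4772, 0.1427, 0.062]
tcp_rot: [[0.003, 0.992, 0.122], [0.0, 0.122, -0.992], [-1.0, 0.003, -0.0]]
force: [4.9, 3.9, -4.4]
opening: 0.391
```

Call:
{"op": "play_rows", "data": {"rows": [[[0,-0.0005,0,0,0,0,0.02],[0,-0.0005,0,0,0,0,0.02],[0,-0.0005,0,0,0,0,0.02]]]}}

```text
time_s: 17.8
position: [0.4772, 0.1427, 0.062]
tcp_rot: [[0.004, 0.993, 0.122], [0.0, 0.122, -0.993], [-1.0, 0.004, -0.0]]
force: [6.1, 4.0, -6.3]
opening: 0.387
```

Call:
{"op": "play_rows", "data": {"rows": [[[0,-0.0005,0,0,0,0,0.02],[0,-0.0005,0,0,0,0,0.02],[0,-0.0005,0,0,0,0,0.02]]]}}

```text
time_s: 18.1
position: [0.4772, 0.1427, 0.062]
tcp_rot: [[0.005, 0.993, 0.122], [0.001, 0.122, -0.993], [-1.0, 0.005, -0.0]]
force: [7.6, 2.7, -6.0]
opening: 0.386
```

Butted: TCP stopped at x=0.4772 and the pull rose from 4 to 7.6 N. I nudge slightly more and hold, then press.

Call:
{"op": "play_rows", "data": {"rows": [[[0,-0.0005,0,0,0,0,0.02],[0,-0.0005,0,0,0,0,0.02],[0,-0.0005,0,0,0,0,0.02]]]}}

```text
time_s: 18.4
position: [0.4772, 0.1426, 0.062]
tcp_rot: [[0.006, 0.993, 0.122], [0.001, 0.122, -0.993], [-1.0, 0.006, -0.0]]
force: [6.8, 3.3, -6.7]
opening: 0.389
```

Call:
{"op": "play_rows", "data": {"rows": [[[0.0005,0,0,0,0,0,0.02],[0.0005,0,0,0,0,0,0.02],[0.0005,0,0,0,0,0,0.02]]]}}

```text
time_s: 18.7
position: [0.4772, 0.1426, 0.062]
tcp_rot: [[0.006, 0.993, 0.122], [0.001, 0.122, -0.993], [-1.0, 0.006, 0.0]]
force: [6.8, 3.7, -2.3]
opening: 0.39
```

Call:
{"op": "play_rows", "data": {"rows": [[[0.0005,0,0,0,0,0,0.02],[0.0005,0,0,0,0,0,0.02],[0.0005,0,0,0,0,0,0.02]]]}}

```text
time_s: 19.0
position: [0.4772, 0.1426, 0.0619]
tcp_rot: [[0.006, 0.993, 0.122], [0.001, 0.122, -0.993], [-1.0, 0.006, 0.0]]
force: [5.9, 3.1, 1.3]
opening: 0.389
```

Call:
{"op": "play_rows", "data": {"rows": [[[0.0004,0,0,0,0,0,0.02],[0.0004,0,0,0,0,0,0.02],[0.0004,0,0,0,0,0,0.02]]]}}

```text
time_s: 19.3
position: [0.4772, 0.1426, 0.0618]
tcp_rot: [[0.006, 0.993, 0.122], [0.001, 0.122, -0.993], [-1.0, 0.006, 0.0]]
force: [4.8, 2.8, 3.8]
opening: 0.385
```

Call:
{"op": "play_rows", "data": {"rows": [[[-0.0006,-0.0005,0,0,0,0,0.02],[-0.0006,-0.001,0,0,0,0,0.02],[-0.0006,-0.0015,0,0,0,0,0.02],[-0.0006,-0.0015,0,0,0,0,0.02]]]}}

```text
time_s: 19.7
position: [0.4771, 0.1426, 0.062]
tcp_rot: [[0.009, 0.993, 0.121], [0.001, 0.121, -0.993], [-1.0, 0.009, -0.0]]
force: [7.5, 4.0, -1.4]
opening: 0.388
```

```bash
python3 - <<'E'
from mv import *
F=[]
for i in range(6):
    s=read_state(); F.append(np.r_[s["force"],s["moment"]]); capture("wrist")
print(s["time_s"],s["position"],np.round(F,2),np.mean(F,0))
E
```

```text
19.95 [0.47717582 0.14259471 0.06200695] [[ 7.49  4.01 -1.45  0.81 -1.29  0.23]
 [ 8.2   4.06 -2.22  0.75 -1.23  0.25]
 [ 8.12  3.83 -1.74  0.76 -1.23  0.18]
 [ 7.22  5.15 -0.99  0.77 -1.21  0.19]
 [ 7.54  3.94 -1.47  0.71 -1.25  0.18]
 [ 8.09  4.21 -1.94  0.77 -1.27  0.17]] [ 7.7772115   4.19906047 -1.63442301  0.76230297 -1.24772271  0.1994708 ]
```

Call:
{"op": "play_rows", "data": {"rows": [[[0.0006,0,0,0,0,0,0.02],[0.0006,0,0,0,0,0,0.02],[0.001,0,0,0,0,0,0.02],[0.001,0,0,0,0,0,0.02]]]}}

```text
time_s: 20.4
position: [0.4772, 0.1426, 0.0617]
tcp_rot: [[0.009, 0.993, 0.121], [0.001, 0.121, -0.993], [-1.0, 0.009, -0.0]]
force: [6.5, 3.3, 5.0]
opening: 0.387
```

Call:
{"op": "play_rows", "data": {"rows": [[[0.0004,0,0,0,0,0,0.02],[0.0004,0,0,0,0,0,0.02],[0.0004,0,0,0,0,0,0.02]]]}}

```text
time_s: 20.7
position: [0.4772, 0.1426, 0.0616]
tcp_rot: [[0.009, 0.993, 0.121], [0.001, 0.121, -0.993], [-1.0, 0.009, 0.0]]
force: [7.3, 3.8, 7.6]
opening: 0.391
```

Call:
{"op": "play_rows", "data": {"rows": [[[0.0004,0,0,0,0,0,0.02],[0.0004,0,0,0,0,0,0.02],[0.0004,0,0,0,0,0,0.02]]]}}

```text
time_s: 21.0
position: [0.4771, 0.1426, 0.0614]
tcp_rot: [[0.01, 0.993, 0.121], [0.001, 0.121, -0.993], [-1.0, 0.01, 0.0]]
force: [6.3, 3.8, 9.1]
opening: 0.389
```

Call:
{"op": "play_rows", "data": {"rows": [[[0.0004,0,0,0,0,0,0.02],[0.0004,0,0,0,0,0,0.02],[0.0004,0,0,0,0,0,0.02]]]}}

```text
time_s: 21.3
position: [0.4772, 0.1426, 0.0613]
tcp_rot: [[0.01, 0.993, 0.121], [0.001, 0.121, -0.993], [-1.0, 0.01, 0.0]]
force: [6.1, 4.9, 11.7]
opening: 0.386
```

Call:
{"op": "play_rows", "data": {"rows": [[[0.0003,0,0,0,0,0,0.02],[0.0003,0,0,0,0,0,0.02],[0.0003,0,0,0,0,0,0.02]]]}}

```text
time_s: 21.6
position: [0.4772, 0.1426, 0.0611]
tcp_rot: [[0.01, 0.993, 0.121], [0.001, 0.121, -0.993], [-1.0, 0.01, 0.0]]
force: [4.5, 3.8, 12.9]
opening: 0.388
```

Call:
{"op": "play_rows", "data": {"rows": [[[0.0003,0,0,0,0,0,0.02],[0.0003,0,0,0,0,0,0.02],[0.0003,0,0,0,0,0,0.02]]]}}

```text
time_s: 21.9
position: [0.4772, 0.1426, 0.0598]
tcp_rot: [[0.009, 0.993, 0.121], [0.001, 0.121, -0.993], [-1.0, 0.009, 0.0]]
force: [7.7, 3.6, 1.7]
opening: 0.389
```

Call:
{"op": "play_rows", "data": {"rows": [[[0.0005,0,0,0,0,0,0.02],[0.001,0,0,0,0,0,0.02],[0.0015,0,0,0,0,0,0.02],[0.002,0,0,0,0,0,0.02],[0.002,0,0,0,0,0,0.02]]]}}

```text
time_s: 22.4
position: [0.4772, 0.1426, 0.0573]
tcp_rot: [[0.009, 0.993, 0.121], [0.001, 0.121, -0.993], [-1.0, 0.009, -0.0]]
force: [10.0, 4.5, -3.8]
opening: 0.388
```

Call:
{"op": "play_rows", "data": {"rows": [[[0.0005,0,0,0,0,0,0.02],[0.001,0,0,0,0,0,0.02],[0.0015,0,0,0,0,0,0.02],[0.0015,0,0,0,0,0,0.02]]]}}

```text
time_s: 22.8
position: [0.4772, 0.1426, 0.0558]
tcp_rot: [[0.009, 0.993, 0.121], [0.001, 0.121, -0.993], [-1.0, 0.009, -0.0]]
force: [7.8, 4.5, -2.3]
opening: 0.39
```

Call:
{"op": "play_rows", "data": {"rows": [[[0.0005,0,0,0,0,0,0.02],[0.001,0,0,0,0,0,0.02],[0.0014,0,0,0,0,0,0.02],[0.0014,0,0,0,0,0,0.02]]]}}

```text
time_s: 23.2
position: [0.4772, 0.1425, 0.0546]
tcp_rot: [[0.009, 0.993, 0.121], [0.001, 0.121, -0.993], [-1.0, 0.009, -0.0]]
force: [7.7, 3.8, 0.5]
opening: 0.392
```

Call:
{"op": "play_rows", "data": {"rows": [[[0.0003,0,0,0,0,0,0.02],[0.0006,0,0,0,0,0,0.02],[0.0006,0,0,0,0,0,0.02]]]}}

```text
time_s: 23.5
position: [0.4772, 0.1425, 0.0543]
tcp_rot: [[0.009, 0.993, 0.12], [0.001, 0.12, -0.993], [-1.0, 0.009, -0.0]]
force: [7.0, 3.4, 2.9]
opening: 0.385
```

Call:
{"op": "play_rows", "data": {"rows": [[[0.0003,0,0,0,0,0,0.02],[0.0003,0,0,0,0,0,0.02],[0.0003,0,0,0,0,0,0.02]]]}}

```text
time_s: 23.8
position: [0.4772, 0.1425, 0.0539]
tcp_rot: [[0.009, 0.993, 0.12], [0.001, 0.12, -0.993], [-1.0, 0.009, -0.0]]
force: [7.6, 3.4, 2.3]
opening: 0.387
```

Call:
{"op": "play_rows", "data": {"rows": [[[0.0004,0,0,0,0,0,0.02],[0.0004,0,0,0,0,0,0.02],[0.0004,0,0,0,0,0,0.02]]]}}

```text
time_s: 24.1
position: [0.4773, 0.1425, 0.0538]
tcp_rot: [[0.009, 0.993, 0.12], [0.001, 0.12, -0.993], [-1.0, 0.009, -0.0]]
force: [6.9, 3.1, 5.4]
opening: 0.391
```

Call:
{"op": "play_rows", "data": {"rows": [[[0.0004,0,0,0,0,0,0.02],[0.0004,0,0,0,0,0,0.02],[0.0004,0,0,0,0,0,0.02]]]}}

```text
time_s: 24.4
position: [0.4773, 0.1426, 0.0537]
tcp_rot: [[0.01, 0.993, 0.12], [0.001, 0.12, -0.993], [-1.0, 0.01, -0.0]]
force: [6.4, 3.4, 8.3]
opening: 0.392
```

```bash
python3 - <<'E'
from mv import *
c=capture("wrist"); cv2.imwrite("pics/w9.png",c["pixels"][:,:,::-1]); crop(c,260,190,120,90,"pics/w9c.png",6.5)
S=capture("scene"); crop(S,290,180,120,100,"pics/s9.png",6.5)
E
```

```text
(no output)
```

View pics/w9.png

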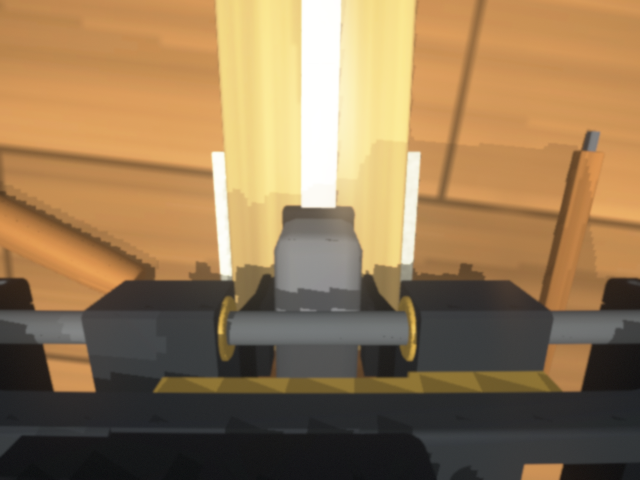

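View pics/s9.png

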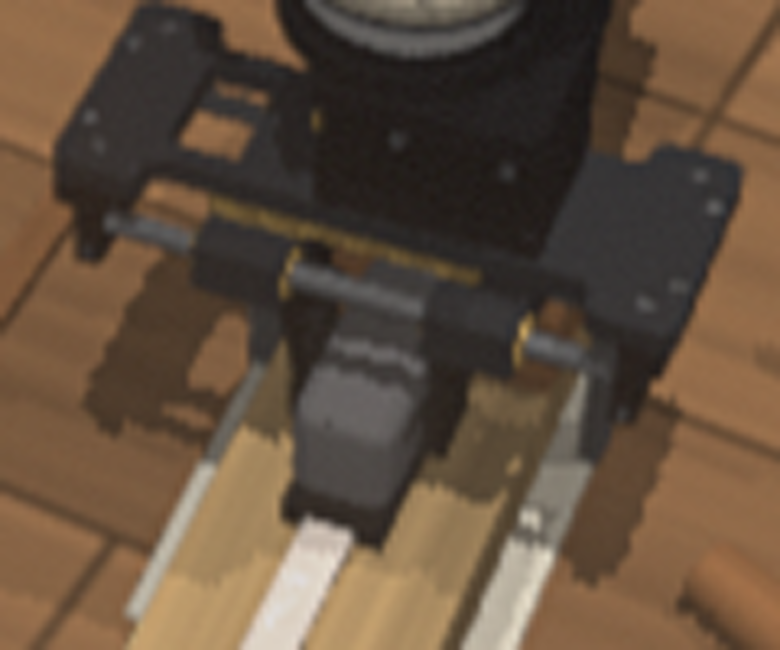

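Call:
{"op": "play_rows", "data": {"rows": [[[-0.0004,0.001,0,0,0,0,0.02],[-0.0008,0.002,0,0,0,0,0.02],[-0.0008,0.0028,0,0,0,0,0.02],[-0.0008,0.0028,0,0,0,0,0.02]]]}}

```text
time_s: 24.9
position: [0.4773, 0.1425, 0.0537]
tcp_rot: [[0.004, 0.993, 0.121], [0.0, 0.121, -0.993], [-1.0, 0.004, -0.0]]
force: [4.3, 2.0, 7.1]
opening: 0.387
```

Call:
{"op": "play_rows", "data": {"rows": [[[-0.0003,0,0,0,0,0,0.02],[-0.0006,0,0,0,0,0,0.02],[-0.0006,0,0,0,0,0,0.02]]]}}

```text
time_s: 25.2
position: [0.4773, 0.1426, 0.0538]
tcp_rot: [[0.004, 0.993, 0.121], [0.0, 0.121, -0.993], [-1.0, 0.004, -0.0]]
force: [4.6, 1.5, 2.9]
opening: 0.387
```

Call:
{"op": "play_rows", "data": {"rows": [[[0,0,0,0,0,0,0.034],[0,0,0,0,0,0,0.036],[0,0,0,0,0,0,0.04],[0,0,0,0,0,0,0.045],[0,0,0,0,0,0,0.05],[0,0,0,0,0,0,0.055],[0,0,0,0,0,0,0.06],[0,0,0,0,0,0,0.06],[0,0,0,0,0,0,0.06]]]}}

```text
time_s: 26.1
position: [0.4755, 0.1425, 0.053]
tcp_rot: [[-0.0, 0.992, 0.123], [-0.0, 0.123, -0.992], [-1.0, -0.0, 0.0]]
force: [-0.1, 0.2, 0.2]
opening: 0.683
```

```bash
python3 - <<'E'
from mv import *
s=read_state(); print(s["time_s"],s["position"],s["force"])
c=capture("wrist"); cv2.imwrite("pics/w10.png",c["pixels"][:,:,::-1])
E
```

```text
26.1 [0.47545503 0.14253814 0.05303114] [-0.114768    0.2231316   0.24073756]
```

View pics/w10.png

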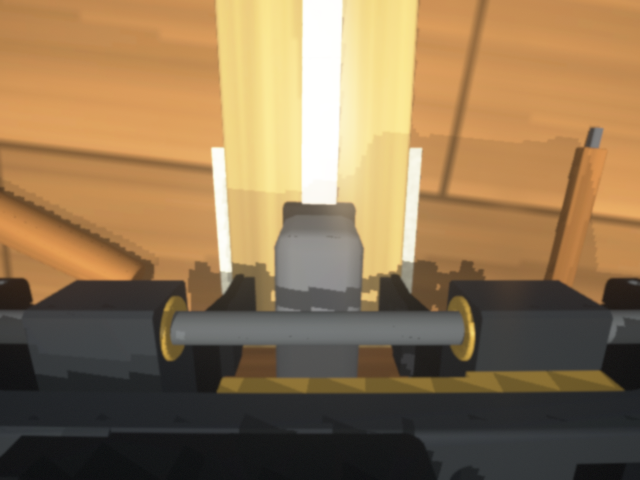

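Released with force near zero and both fingers clear of the housing. Straight up.

Call:
{"op": "play_rows", "data": {"rows": [[[-0.005,0,0,0,0,0,0.07],[-0.02,0,0,0,0,0,0.07],[-0.045,0,0,0,0,0,0.07],[-0.08,0,0,0,0,0,0.07],[-0.12,0,0,0,0,0,0.07],[-0.15,0,0,0,0,0,0.07],[-0.15,0,0,0,0,0,0.07]]]}}

```text
time_s: 26.85
position: [0.4785, 0.1429, 0.2076]
tcp_rot: [[0.01, 0.992, 0.123], [0.001, 0.123, -0.992], [-1.0, 0.01, 0.001]]
force: [0.5, 0.6, 0.4]
opening: 0.802
```

```bash
python3 - <<'E'
from mv import *
import pickle
s=read_state(); print(s["time_s"],s["position"],s["force"])
c=capture("wrist"); cv2.imwrite("pics/w11.png",c["pixels"][:,:,::-1])
S=capture("scene"); crop(S,280,180,130,150,"pics/s11.png",4)
pickle.dump((c,S),open("w11.pkl","wb"))
E
```

```text
26.85 [0.4785082  0.14288055 0.20760136] [0.48551433 0.60991123 0.38190857]
```

View pics/w11.png

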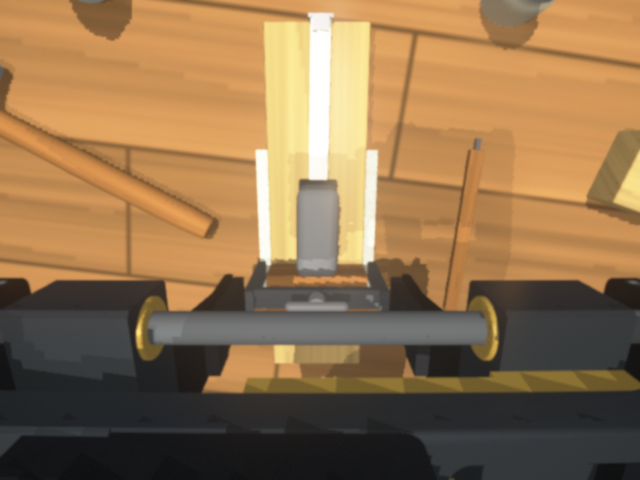

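View pics/s11.png

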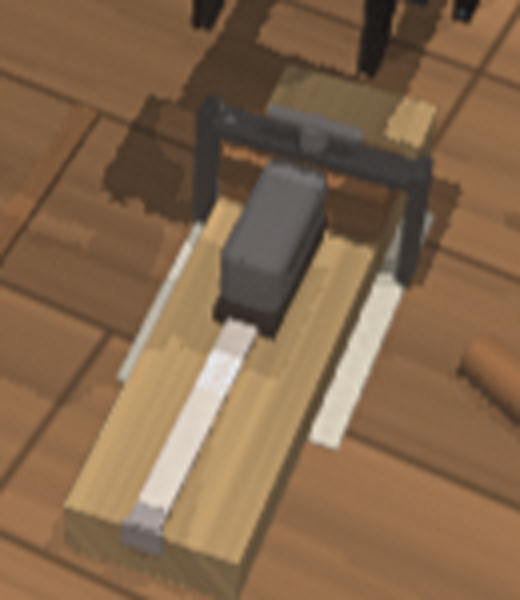

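```bash
python3 - <<'E'
from mv import *
import pickle
c,S=pickle.load(open("w11.pkl","rb")); a=.1226
def box(p,x0,x1,w,z0,z1):
    P=np.array([[x,y,z] for x in(x0,x1) for y in(-w,w) for z in(z0,z1)]); x,y,a=p[:3]; c_,s=np.cos(a),np.sin(a)
    return np.c_[x+c_*P[:,0]-s*P[:,1],y+s*P[:,0]+c_*P[:,1],P[:,2]]
p=[.4772-.0013,.1426,a]; out=[]
for zl in(.008,0):
    x0,y0,f=320,210,9
    im=cv2.resize(S["pixels"][y0:y0+60,x0:x0+50,::-1],None,fx=f,fy=f,interpolation=cv2.INTER_CUBIC)
    for P,col in((box(p,-.037,.037,.017,.058-zl,.098-zl),(0,255,0)),(box(p,-.04,.04,.017,.038,.05),(0,0,255))):
        q=((proj(S,P)-[x0,y0]+.5)*f).astype(int)
        for i in range(8):
            for j in(1,2,4):
                if i^j>i: cv2.line(im,tuple(map(int,q[i])),tuple(map(int,q[i^j])),col,1)
    out.append(im[:, :400])
cv2.imwrite("pics/v.png",np.hstack(out))
crop(c,255,165,120,125,"pics/v2.png",4.8)
E
```

```text
(no output)
```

View pics/v.png

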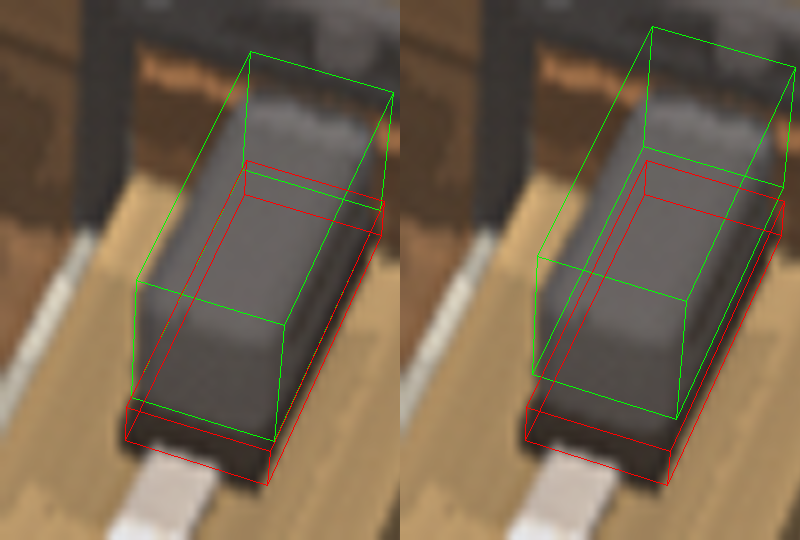

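View pics/v2.png

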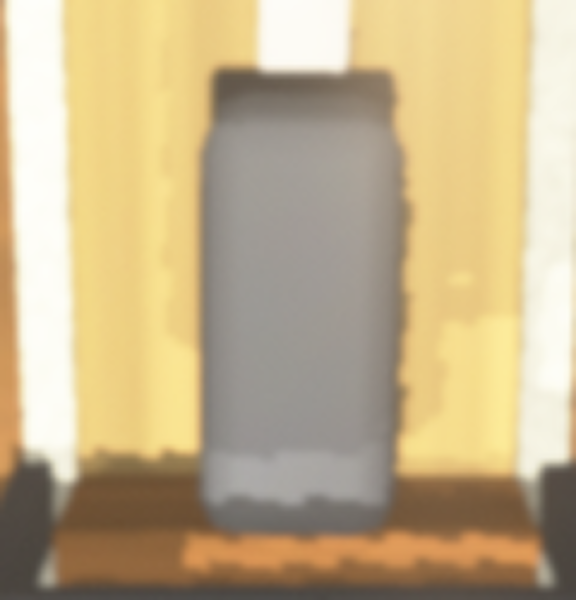

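The locked model (left overlay) fits, the tape lies square against the stop, and the hook is over the end. Handing in.

```bash
python3 -c "
from rig import *
print(hand_in())"
```

```text
the job is handed in; nothing more can be done
None
```

I handed in the job at about 27 s. The tape is hooked over the timber's far end, butted against the stop, locked and released; no verdict was reported, so this rests on my own checks.

- **Hooking and drawing:** I gripped the housing across its width, set the tape on the timber with the hook past the end, and drew it back. The hook caught with about 4 N of pull.
- **At the stop:** The tape stopped moving at x = 0.477 m while the pull rose from about 4.5 N to 8 N. That is roughly 3 N against the stop, well under the 25 N limit.
- **Locking:** The push peaked at about 13 N, then the housing clicked and went down 8.2 mm to a hard bottom. The most force on the timber, including the tape's weight, was about 17 N.
- **After release:** The force on the gripper was near zero. The final pictures show the hook over the timber's end. The tape is square to the stop and on the centre line, and its outline matches the locked height, not the unlocked one. I moved nothing near the pencil or jar.

**Checks that disagreed:** My camera estimate of the stop's face was about 4 mm off from where contact was felt, so I went by feel. The tape was also about 3 mm nearer the robot than the first fit, which I corrected with the wrist camera. I also felt a 3–4 N sideways force while drawing; it was gone after release.

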